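# Feel out the hidden lid release of an incubator

### The arm

A 6-joint arm with a two-finger parallel gripper is mounted at the origin on the work surface. World frame = base frame: x ahead of the robot, y to its left, z up, the work surface at z = 0. Lengths are in m, angles in degrees, forces in N, time in s.
With the tool pointing down it reaches from about 0.3 to 0.75 m from the base axis. Payload 8.5 kg.
Tool frame: the origin (TCP) lies on the mounting face of the last link; the fingertips stand tip_extent ahead of it and the grasp point (between the pads) lies 155 mm ahead of it (tip_extent is the distance from the TCP to the fingertips, in m); z points along the fingers, y is the line along which they close (so a half turn about z gives the same grasp; the last joint's range is limited). The gripper opens to 85 mm and grips with 20 to 120 N. Pads are 22 mm wide; open, the fingers measure 114 mm over their backs; the gripper's body (76 mm by 85 mm) begins 54 mm behind the grasp point. The pads swing forward as they close: fully open they stand 13 mm farther back than shut.
Start: joints at [-86.305, 21.807, 74.336, -0, 83.858, -12.336], TCP at [0.152, -0.529, 0.405] pointing down, gripper open.
Joint ranges: [-178.18, 178.18], [-50.72, 133.34], [12.68, 142.11], [-81.47, 261.47], [9.98, 163.14], [-165.26, 165.26]. Speed limits (degrees/s): [136.94, 136.94, 180, 180, 180, 180].

### API

Orientations are given as a 3x3 rotation matrix whose columns are the frame's x, y, z axes.
In Python, from rig import observe, get_image, camera_params, close_job, tip_extent gives the robot as it stands.
- The arm moves only by the shell command python3 -m creep 'ROWS' [FORCE]. ROWS is JSON, a list of rows, each an object with "jaw": the gripper's target within -1 to 1 (shut at 1, half-way at 0, fully open at -1); "travel": the shift along the world's x, y, z in mm, a list of three; "roll": the turn about the world's z in rad. A call has 1 to 12 rows; each row is the pose to reach, as a shift and turn from the pose commanded when the call began; what a row does not reach only later rows make up. A row lasts 1/10 s, in which the tool goes at most 50 mm and 8.59 degrees, less where a joint would pass 70% of its speed; a pose out of reach is approached as far as the arm can. A call with a gripper value outside its range is refused whole. The fingers move at their own pace and stop on an object; FORCE is the grip in N (left out, the last holds). Time passes only in rows, so rows that repeat a pose let the fingers close. It gives the time, the measured TCP pose, the force, the opening and the grip force at its end, in the units of the state.
- observe(): the state, without advancing time (a new reading comes with each control period).
- get_image(name): name is "scene" or "top" or "wrist"; returns (picture, depth): 384x512x3 uint8, red, green, blue; 384x512 float32, m along the optical axis (not along the pixel's ray), 0 where there is no reading.
- camera_params(name): a dict with "mtx" (3x3 intrinsics, pixels), "extrinsics" (4x4, takes a point from camera to world coordinates). Camera axes: x right, y down, z forward; pixel columns grow to the right and rows downward; lengths in m; the calibration is good to about 2 mm. A picture is of the moment at which its call begins: read the wrist's pose just before it. camera_params takes no time and is no camera call; for the wrist camera it gives the pose at the moment of the call.
- close_job(): hands the job in; it is judged then, once.
The state is a dict: "time_s": time; "q": joint angles; "qvel": joint speeds; "joint_efforts": joint torques, N m; "position": TCP position; "tool_rot": TCP orientation; "ft_force": force on the tool from outside, world axes, zero at the start; "wrist_torque": the same for the moment, N m; "grip_width": finger opening in m; "gripper_force": force on a finger pad.
Only numpy, scipy, OpenCV 4.12 (cv2) and the standard library are available. Lean on these libraries where they do the work, as an engineer would, in place of code of your own. Each camera call takes 0.05 s, during which the arm holds its last target. There are 200 camera calls.

### The job

The little incubator's lid is latched; its release sits in a notch hidden somewhere along the ledge at its front edge. With the fingers as one fingertip, touch down lightly on the ledge near its left end (seen from the robot), sweep along it in contact towards the right until you feel the notch, then gently press the release inside it fully down so that the lid pops ajar, and withdraw. Do not touch the lid, do not grasp or lift anything, and leave the jar, tip box and timer where they are.

Things in the scene. Friction and masses are not known exactly. Their poses are not given: they have to be found in the camera images.
- unit: White benchtop incubator, fixed, 240 mm deep (x), 310 mm wide (y), closed lid's top 92.5 mm above the bench; origin: centre of its underside, z up. Its front edge (x -120 mm) faces the robot, +y is left seen from the robot. Along that edge a level grey ledge: x -120 to -80 mm, y -90 to +90 mm, top 80 mm up; at each end a white block 6 mm higher. The lid starts behind it at x -75 mm.
- ledge_left (a point): Point on top of the ledge at its left end, half-way across its depth (unit frame -100, 90, 80 mm). The sweep starts on the first 30 mm from here. The ledge is broken by one notch, 56 mm long along the edge, right across the ledge and open to the front. Its middle lies anywhere from unit y -48 to +10 mm; not reported, to be felt.
- ledge_right (a point): The same at the right end of the ledge (unit frame -100, -90, 80 mm).
- release (a joint): The release is a grey bar, 34 mm deep (unit x -115 to -81 mm), hidden under the ledge and bare only in the notch, as its floor, its top 7 mm below the ledge. Value: how far it is pressed down, 0 as found (bar top 73 mm above the bench), 0.007 m fully down. It yields at about 5 N, has a hard stop at the end and stays where it is left (no spring). Shut fingers with their narrow side along the edge fit in.
- lid (a joint): Opening angle of the lid (rad) about a level hinge at the incubator's rear: 0 shut. It is driven by the release, 0.012 rad per mm, to 0.084 rad with the release fully down, when its front edge stands about 16 mm higher.
- jar_mid (a point): Centre, half-way up, of a small white screw-cap jar, 40 mm across, 60 mm high, loose. Leave alone.
- tipbox_mid (a point): Centre, half-way up, of a pipette tip box, 120 by 85 mm, 62 mm high, loose. Leave alone.
- timer_mid (a point): Centre, half-way up, of a bench timer, 30 mm (its x) by 70 mm, 60 mm high, loose. Leave alone.

How it is judged (in metres and radians):
On the way, in this order (a step that is already met when the one before it is completed fails the run):
1. the fingertip touches the ledge within about 35 mm of its left end, release not yet pressed (contact force between the fingers and unit above 0.3 N and y of the grasp point in the frame of unit between 0.055 and 0.1 m and x of the grasp point in the frame of unit between -0.135 and -0.07 m and value of joint release below 0.002 m), for 0.1 s.
2. the fingertip is swept along the ledge to the right in contact (40 to 70 mm from the left end), before the release is pressed (contact force between the fingers and unit above 0.3 N and y of the grasp point in the frame of unit between 0.02 and 0.052 m and x of the grasp point in the frame of unit between -0.135 and -0.07 m and value of joint release below 0.002 m), for 0.05 s.
3. the fingertip presses the release in the notch down, at least 6 mm of its 7 mm (contact force between the fingers and release above 0.5 N and value of joint release above 0.006 m), for 0.1 s.
At the end, for the whole second after the job is handed in: The release is down by more than 5.5 of its 7 mm, the lid stands ajar by more than 0.06 rad and is still, and the jar, tip box and timer are within 20 mm of where they were (value of joint release above 0.0055 m and value of joint lid above 0.06 rad and velocity of joint lid between -0.05 and 0.05 rad/s and distance of each of jar_mid, tipbox_mid, timer_mid from where it was at the start of the episode below 0.02 m); the robot touches nothing.
It fails at once if the lid is touched, pried or pulled by the robot (contact force between any of the fingers, the arm and lid above 1 N).
It fails at once if the incubator is struck or pressed harder than 60 N (contact force between the fingers and unit above 60 N).
It fails at once if the jar, tip box or timer is lifted or shifted by more than 20 mm (distance of any of jar_mid, tipbox_mid, timer_mid from where it was at the start of the episode above 0.02 m).
It also fails if it takes over 51 s, if anything falls off the work surface, if the arm or the gripper's body presses on something with over 40 N, if the wrist force passes 120 N, or if a joint passes its speed limit or range.

## Working session

There is one attempt and no reset: what is moved stays moved. The work goes in short steps, Python scripts to look and compute and a shell command to move; the robot and the scene stay as the last step left them, time stands still between calls to the robot, and variables do not carry over. Pictures are saved under pics/ and viewed, at most 10 in all, crops included, and the job is handed in when it is done.

```bash
mkdir -p pics
python3 - <<'E'
from rig import *
import cv2,numpy as np
print(observe()); print(tip_extent() if callable(tip_extent) else tip_extent)
for n in("scene","top"):
    p,d=get_image(n); c=camera_params(n); np.savez(f"{n}.npz",p=p,d=d,**c)
    cv2.imwrite(f"pics/{n}1.png",p[:,:,::-1]); print(n,c)
E
```

```text
{'time_s': 0.0, 'q': array([-8.63037599e+01,  2.18421076e+01,  7.43858004e+01, -1.03440943e-03,
        8.38601334e+01, -1.23352392e+01]), 'qvel': array([-0.08817854,  0.05576367, -0.00312734,  0.03680126,  0.00935139,
        0.05969399]), 'joint_efforts': array([-2.46934578e-03, -4.48472893e+01, -2.31277746e+01, -2.72595125e-04,
        4.81253082e-03, -2.95598852e-05]), 'position': array([ 0.15188918, -0.52856241,  0.40409496]), 'tool_rot': array([[ 9.61109592e-01,  2.76167229e-01, -1.16973424e-04],
       [ 2.76167079e-01, -9.61108421e-01,  1.53225812e-03],
       [ 3.10735336e-04, -1.50497219e-03, -9.99998819e-01]]), 'ft_force': array([ 0.11672258, -0.2830575 , -0.92181954]), 'wrist_torque': array([-0.02431074,  0.01911832,  0.04732574]), 'gripper_force': 0.0, 'grip_width': 0.08478148248853237}
0.1734
scene {'mtx': array([[360.34241733,   0.        , 254.13098908],
       [  0.        , 360.34241733, 189.3589013 ],
       [  0.        ,   0.        ,   1.        ]]), 'extrinsics': array([[ 0.30031797,  0.74242163, -0.59884826,  1.12845406],
       [ 0.95379251, -0.23994982,  0.18084229, -0.13439152],
       [-0.0094323 , -0.62548717, -0.78017744,  0.8170406 ],
       [ 0.        ,  0.        ,  0.        ,  1.        ]])}
top {'mtx': array([[373.99353294,   0.        , 256.4450299 ],
       [  0.        , 373.99353294, 189.71346719],
       [  0.        ,   0.        ,   1.        ]]), 'extrinsics': array([[ 0.02938206, -0.98861269,  0.14758603,  0.45451638],
       [-0.99939965, -0.02634335,  0.02250244,  0.02592235],
       [-0.01835829, -0.14815859, -0.98879321,  0.95847444],
       [ 0.        ,  0.        ,  0.        ,  1.        ]])}
```

View pics/top1.png

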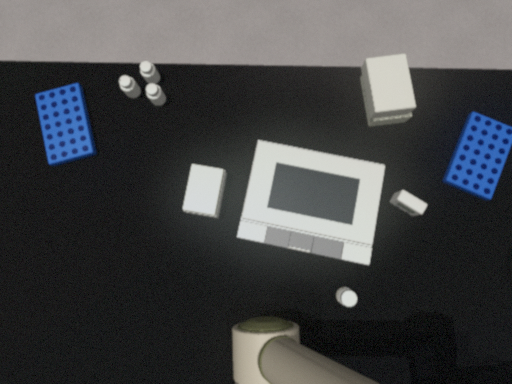

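View pics/scene1.png

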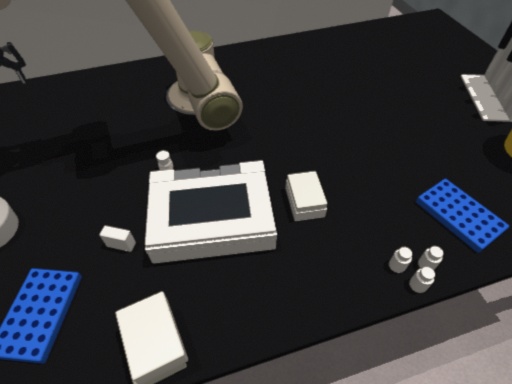

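The top view shows the incubator (lid corners about (258,143), (385,162), (371,263), (238,237)). The grey ledge runs from (265,235) to (343,250), with a slightly different patch near (301,241). The jar is at (347,297), the tip box at (205,190) and the timer at (409,202).

Run:
```python
import numpy as np,cv2
z=np.load("top.npz");p,d,K,E=z['p'],z['d'],z['mtx'],z['extrinsics']
v,u=np.mgrid[:384,:512]
P=np.stack([(u-K[0,2])/K[0,0]*d,(v-K[1,2])/K[1,1]*d,d],-1)@E[:3,:3].T+E[:3,3]
m=((P[...,2]>.06)&(P[...,2]<.11)&(u>228)&(u<392)&(v>135)&(v<270)).astype(np.uint8)
n,l,s,c=cv2.connectedComponentsWithStats(m); k=1+s[1:,4].argmax(); m=l==k
xy=(P[m][:,:2]*1000).astype(np.float32)
r=cv2.minAreaRect(xy);print(r,cv2.boxPoints(r),np.median(P[m][:,2]))
c=np.array(r[0]); b=cv2.boxPoints(r)
# unit yaw: y-axis along the long side
e=[b[1]-b[0],b[2]-b[1]];L=max(e,key=np.linalg.norm);L=L/np.linalg.norm(L);L=L*np.sign(L[1])
yaw=np.arctan2(-L[0],L[1]);print("yaw",np.degrees(yaw))
R=np.array([[np.cos(yaw),-np.sin(yaw)],[np.sin(yaw),np.cos(yaw)]])
for q in [(-100,90),(-100,72),(-100,0),(-100,-90)]: print(q,c+R@q)
# brightness profile & height along ledge
loc=(P[...,:2]*1000-c)@R
for y in range(110,-115,-10):
    w=(abs(loc[...,0]+100)<10)&(abs(loc[...,1]-y)<5)&m
    print(y,w.sum(),p[w].mean().round(),(P[w][:,2].mean()*1000).round(1))
for name,(uu,vv) in dict(jar=(347,297),tip=(205,190),timer=(409,202)).items(): print(name,P[vv,uu]*1000)
```

```text
((564.9795532226562, -84.28721618652344), (309.82501220703125, 240.38943481445312), 79.86913299560547) [[ 419.4102   -215.64252 ]
 [ 656.05164  -257.9263  ]
 [ 710.54895    47.068085]
 [ 473.90747    89.35187 ]] 0.09241723777443628
yaw -10.130866
(-100, 90) [482.36943305  21.89926016]
(-100, 72) [479.20328593   4.17990613]
(-100, 0) [466.53869748 -66.69751   ]
(-100, -90) [ 450.70796192 -155.29428017]
110 37 216.0 85.5
100 37 216.0 86.4
90 38 180.0 83.0
80 37 154.0 80.5
70 37 154.0 80.1
60 36 154.0 80.0
50 38 153.0 79.9
40 38 151.0 80.8
30 35 149.0 74.2
20 38 152.0 72.9
10 37 151.0 72.9
0 37 150.0 72.9
-10 37 150.0 72.9
-20 39 142.0 76.0
-30 36 149.0 79.6
-40 39 149.0 79.8
-50 37 149.0 80.6
-60 37 148.0 80.1
-70 38 148.0 79.9
-80 38 147.0 80.1
-90 44 175.0 83.1
-100 39 216.0 86.5
-110 37 216.0 86.3
jar [ 342.65077614 -171.11240052   59.61221659]
tip [584.16739384 171.16257335  62.83682123]
timer [ 568.31646409 -319.72841374   62.03796077]
```

The pose is clear: centre at (565, -84) mm, yaw -10.1°. The fingers need the 22 mm side along the edge, which is a roll of +1.114 rad. I'll fly over the start of the ledge with the jaw shut.

```bash
python3 -m creep '[{"jaw":1,"travel":[30,45,0],"roll":0.1},{"jaw":1,"travel":[55,90,0],"roll":0.2},{"jaw":1,"travel":[82,135,0],"roll":0.3},{"jaw":1,"travel":[109,180,0],"roll":0.4},{"jaw":1,"travel":[136,225,0],"roll":0.5},{"jaw":1,"travel":[163,270,0],"roll":0.6},{"jaw":1,"travel":[191,315,0],"roll":0.7},{"jaw":1,"travel":[218,360,0],"roll":0.8},{"jaw":1,"travel":[245,405,0],"roll":0.9},{"jaw":1,"travel":[273,450,0],"roll":1.0},{"jaw":1,"travel":[300,495,0],"roll":1.1},{"jaw":1,"travel":[327,538,0],"roll":1.114}]' 20
python3 -m creep '[{"jaw":1,"travel":[0,0,-20],"roll":0},{"jaw":1,"travel":[0,0,-50],"roll":0},{"jaw":1,"travel":[0,0,-80],"roll":0},{"jaw":1,"travel":[0,0,-100],"roll":0},{"jaw":1,"travel":[0,0,-100],"roll":0},{"jaw":1,"travel":[0,0,-100],"roll":0}]'
cat > h.py <<'E'
from rig import *
import numpy as np
def st():
    o=observe();y=np.radians(-10.13);R=np.array([[np.cos(y),-np.sin(y)],[np.sin(y),np.cos(y)]])
    p=o['position']+o['tool_rot'][:,2]*.1734
    print("t",o['time_s'],"unit xy",((p[:2]*1000-[565,-84.3])@R).round(1),"tip z",(p[2]*1000).round(1),"F",o['ft_force'].round(1),"w",o['grip_width'],"xang",np.degrees(np.arctan2(o['tool_rot'][1,0],o['tool_rot'][0,0])).round(2))
E
python3 -c "
from h import *;st()"
```

```text
time_s: 1.3
position: [0.4638, -0.0136, 0.4046]
tool_rot: [[0.173, 0.985, -0.0], [0.985, -0.173, -0.0], [-0.0, -0.0, -1.0]]
ft_force: [0.2, -1.5, 0.0]
grip_width: -0.0001
gripper_force: 0.0
time_s: 1.9
position: [0.4635, -0.0159, 0.3052]
tool_rot: [[0.176, 0.984, -0.0], [0.984, -0.176, 0.0], [0.0, -0.0, -1.0]]
ft_force: [-0.1, 1.3, 0.5]
grip_width: 0.0003
gripper_force: 0.0
t 1.9 unit xy [-112.    49.5] tip z 131.8 F [-0.1  1.3  0.5] w 0.00027561244284544576 xang 79.85
```

```bash
python3 -m creep '[{"jaw":1,"travel":[8,11,0],"roll":0},{"jaw":1,"travel":[15,22,0],"roll":0},{"jaw":1,"travel":[15,22,-15],"roll":0},{"jaw":1,"travel":[15,22,-30],"roll":0},{"jaw":1,"travel":[15,22,-42],"roll":0},{"jaw":1,"travel":[15,22,-46],"roll":0},{"jaw":1,"travel":[15,22,-46],"roll":0},{"jaw":1,"travel":[15,22,-46],"roll":0}]'
python3 - <<'E'
from h import *;import cv2
st();p,d=get_image("top");cv2.imwrite("pics/top2.png",cv2.resize(p[180:300,200:400,::-1],(800,480)))
E
```

```text
time_s: 2.7
position: [0.4786, 0.0065, 0.2594]
tool_rot: [[0.176, 0.984, 0.001], [0.984, -0.176, -0.0], [-0.0, 0.001, -1.0]]
ft_force: [-1.0, -0.4, 0.2]
grip_width: -0.0003
gripper_force: 0.0
t 2.7 unit xy [-100.8   74.1] tip z 86.0 F [-1.  -0.4  0.2] w -0.00031402547668222744 xang 79.88
```

View pics/top2.png

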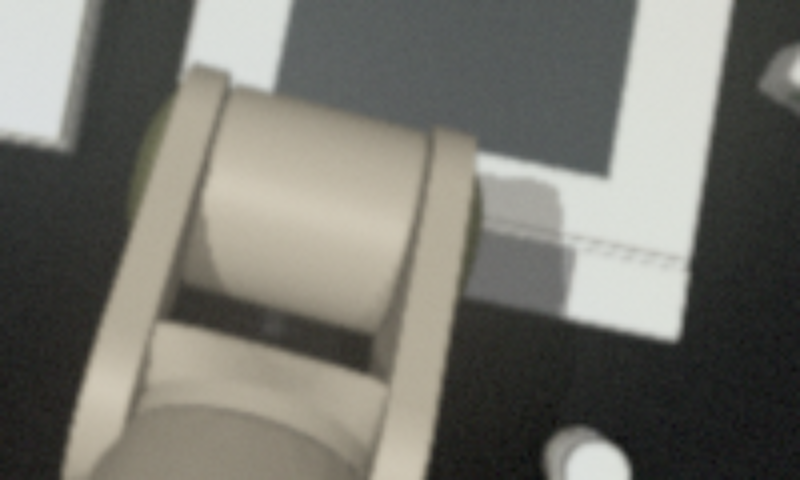

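The wrist hides the ledge in this view (only its right end shows, near (520,270)), so from here I work by touch. I'm lowering in small steps.

```bash
python3 -m creep '[{"jaw":1,"travel":[0,0,-2],"roll":0},{"jaw":1,"travel":[0,0,-4],"roll":0},{"jaw":1,"travel":[0,0,-5],"roll":0},{"jaw":1,"travel":[0,0,-6],"roll":0},{"jaw":1,"travel":[0,0,-6],"roll":0}]'
python3 -c "
from h import *;st()"; python3 -m creep '[{"jaw":1,"travel":[0,0,-0.5],"roll":0},{"jaw":1,"travel":[0,0,-1],"roll":0},{"jaw":1,"travel":[0,0,-1],"roll":0}]'
python3 -c "
from h import *;st()"
```

```text
time_s: 3.25
position: [0.4782, 0.0062, 0.2534]
tool_rot: [[0.176, 0.984, 0.001], [0.984, -0.176, -0.0], [-0.0, 0.001, -1.0]]
ft_force: [-2.8, 0.0, 9.6]
grip_width: 0.0002
gripper_force: 4.8
t 3.25 unit xy [-101.3   73.8] tip z 80.0 F [-2.8  0.   9.6] w 0.00022503674602727445 xang 79.86
time_s: 3.55
position: [0.4781, 0.0063, 0.2534]
tool_rot: [[0.176, 0.984, 0.001], [0.984, -0.176, -0.001], [-0.0, 0.001, -1.0]]
ft_force: [-7.2, 1.0, 20.9]
grip_width: 0.0002
gripper_force: 10.5
t 3.55 unit xy [-101.3   73.8] tip z 80.0 F [-7.2  1.  20.9] w 0.00021456457357851396 xang 79.87
```

```bash
python3 -m creep '[{"jaw":1,"travel":[0,0,0.8],"roll":0},{"jaw":1,"travel":[-0.5,-3,0.8],"roll":0},{"jaw":1,"travel":[-1,-6,0.8],"roll":0},{"jaw":1,"travel":[-1.5,-9,0.8],"roll":0},{"jaw":1,"travel":[-2.1,-12,0.8],"roll":0},{"jaw":1,"travel":[-2.7,-15,0.8],"roll":0},{"jaw":1,"travel":[-3.2,-18,0.8],"roll":0},{"jaw":1,"travel":[-3.7,-21,0.8],"roll":0},{"jaw":1,"travel":[-4.3,-24,0.8],"roll":0},{"jaw":1,"travel":[-4.9,-27,0.8],"roll":0},{"jaw":1,"travel":[-5.4,-30,0.8],"roll":0}]'
python3 -c "
from h import *;st()"; python3 -m creep '[{"jaw":1,"travel":[-0.5,-3,0],"roll":0},{"jaw":1,"travel":[-1,-6,0],"roll":0},{"jaw":1,"travel":[-1,-6,0],"roll":0}]'
python3 -c "
from h import *;st()"
```

```text
time_s: 4.65
position: [0.4732, -0.0235, 0.2534]
tool_rot: [[0.176, 0.984, 0.003], [0.984, -0.176, 0.001], [0.002, 0.003, -1.0]]
ft_force: [1.0, 5.6, 9.6]
grip_width: -0.0003
gripper_force: 4.4
t 4.65 unit xy [-100.6   44. ] tip z 80.0 F [1.  5.6 9.6] w -0.00028255228410850066 xang 79.84
time_s: 4.95
position: [0.4722, -0.0297, 0.2534]
tool_rot: [[0.177, 0.984, 0.002], [0.984, -0.177, 0.001], [0.001, 0.002, -1.0]]
ft_force: [0.8, 3.7, 8.7]
grip_width: -0.0002
gripper_force: 4.3
t 4.95 unit xy [-100.6   37.6] tip z 80.0 F [0.8 3.7 8.7] w -0.0001641641087340632 xang 79.83
```

In steady contact at about 9 N. I'll keep sweeping in short bursts until the force drops.

```bash
python3 -m creep '[{"jaw":1,"travel":[-0.5,-3,0],"roll":0},{"jaw":1,"travel":[-1,-6,0],"roll":0},{"jaw":1,"travel":[-1.5,-9,0],"roll":0},{"jaw":1,"travel":[-1.5,-9,0],"roll":0}]'; python3 -c "
from h import *;st()"; python3 -m creep '[{"jaw":1,"travel":[-0.5,-3,0],"roll":0},{"jaw":1,"travel":[-1,-6,0],"roll":0},{"jaw":1,"travel":[-1,-6,0],"roll":0}]'; python3 -c "
from h import *;st()"; python3 -m creep '[{"jaw":1,"travel":[-0.5,-3,0],"roll":0},{"jaw":1,"travel":[-1,-6,0],"roll":0},{"jaw":1,"travel":[-1,-6,0],"roll":0}]'; python3 -c "
from h import *;st()"
```

```text
time_s: 5.35
position: [0.4705, -0.0389, 0.2529]
tool_rot: [[0.177, 0.984, 0.001], [0.984, -0.177, 0.0], [0.0, 0.001, -1.0]]
ft_force: [0.9, 1.7, 5.5]
grip_width: 0.0
gripper_force: 3.1
t 5.35 unit xy [-100.8   28.1] tip z 79.5 F [0.9 1.7 5.5] w 2.917477539550544e-05 xang 79.83
time_s: 5.65
position: [0.4693, -0.0452, 0.2523]
tool_rot: [[0.177, 0.984, -0.001], [0.984, -0.177, -0.0], [-0.0, -0.001, -1.0]]
ft_force: [0.1, 1.0, -0.6]
grip_width: 0.0001
gripper_force: 0.0
t 5.65 unit xy [-101.2   21.6] tip z 78.9 F [ 0.1  1.  -0.6] w 9.381509049240903e-05 xang 79.83
time_s: 5.95
position: [0.4683, -0.0512, 0.2525]
tool_rot: [[0.176, 0.984, -0.0], [0.984, -0.176, -0.0], [-0.0, -0.0, -1.0]]
ft_force: [-0.6, 0.4, -0.3]
grip_width: 0.0005
gripper_force: 0.0
t 5.95 unit xy [-101.    15.6] tip z 79.1 F [-0.6  0.4 -0.3] w 0.00046865286414126143 xang 79.83
```

The force fell to zero at unit y ≈ 22–24, so the notch's left edge is at about +33 and its middle near +5. I'll go to the middle and press gently.

```bash
python3 -m creep '[{"jaw":1,"travel":[-0.9,-5,0],"roll":0},{"jaw":1,"travel":[-1.7,-9.5,0],"roll":0},{"jaw":1,"travel":[-1.7,-9.5,-2],"roll":0},{"jaw":1,"travel":[-1.7,-9.5,-4],"roll":0},{"jaw":1,"travel":[-1.7,-9.5,-5.5],"roll":0},{"jaw":1,"travel":[-1.7,-9.5,-6.5],"roll":0},{"jaw":1,"travel":[-1.7,-9.5,-7],"roll":0}]'; python3 -c "
from h import *;st()"; python3 -m creep '[{"jaw":1,"travel":[0,0,-1],"roll":0},{"jaw":1,"travel":[0,0,-2],"roll":0},{"jaw":1,"travel":[0,0,-3],"roll":0},{"jaw":1,"travel":[0,0,-4],"roll":0},{"jaw":1,"travel":[0,0,-5],"roll":0},{"jaw":1,"travel":[0,0,-6],"roll":0},{"jaw":1,"travel":[0,0,-6],"roll":0}]'; python3 -c "
from h import *;st()"
```

```text
time_s: 6.65
position: [0.4666, -0.0602, 0.2458]
tool_rot: [[0.176, 0.984, -0.0], [0.984, -0.176, -0.0], [-0.0, -0.0, -1.0]]
ft_force: [-2.9, 0.1, 7.8]
grip_width: -0.0
gripper_force: 3.6
t 6.65 unit xy [-101.1    6.4] tip z 72.4 F [-2.9  0.1  7.8] w -4.34363897054761e-05 xang 79.88
time_s: 7.35
position: [0.4666, -0.0602, 0.2398]
tool_rot: [[0.176, 0.984, 0.0], [0.984, -0.176, -0.0], [-0.0, 0.0, -1.0]]
ft_force: [-1.0, 0.8, 5.5]
grip_width: 0.0
gripper_force: 2.7
t 7.35 unit xy [-101.1    6.4] tip z 66.4 F [-1.   0.8  5.5] w 2.6860406272985144e-05 xang 79.88
```

```bash
python3 -m creep '[{"jaw":1,"travel":[0,0,-0.7],"roll":0},{"jaw":1,"travel":[0,0,-1.3],"roll":0},{"jaw":1,"travel":[0,0,-1.3],"roll":0},{"jaw":1,"travel":[0,0,-1.3],"roll":0}]'; python3 -c "
from h import *;st()"
```

```text
time_s: 7.75
position: [0.4665, -0.0601, 0.2393]
tool_rot: [[0.176, 0.984, 0.001], [0.984, -0.176, -0.001], [-0.0, 0.001, -1.0]]
ft_force: [-5.2, 0.8, 16.3]
grip_width: 0.0004
gripper_force: 8.2
t 7.75 unit xy [-101.     6.4] tip z 65.9 F [-5.2  0.8 16.3] w 0.0003962340320953296 xang 79.89
```

The hard stop is reached (tip at 65.9 mm, 16 N). Now I withdraw straight up, leaning slightly to the front, away from the lid.

```bash
python3 -m creep '[{"jaw":1,"travel":[0,0,3],"roll":0},{"jaw":1,"travel":[0,0,10],"roll":0},{"jaw":1,"travel":[-2,0,25],"roll":0},{"jaw":1,"travel":[-6,1,50],"roll":0},{"jaw":1,"travel":[-15,2,80],"roll":0},{"jaw":1,"travel":[-40,5,110],"roll":0},{"jaw":1,"travel":[-70,10,130],"roll":0},{"jaw":1,"travel":[-90,15,140],"roll":0},{"jaw":1,"travel":[-90,15,140],"roll":0},{"jaw":1,"travel":[-90,15,140],"roll":0},{"jaw":1,"travel":[-90,15,140],"roll":0}]'
python3 - <<'E'
from h import *;import cv2
st();p,d=get_image("scene");cv2.imwrite("pics/scene2.png",cv2.resize(p[100:300,80:340,::-1],(780,600)))
z=np.load("top.npz");K,E,d0=z['mtx'],z['extrinsics'],z['d'];_,d=get_image("top")
for n,(u,v) in dict(lidfront=(340,230),tip=(205,190),timer=(409,202),jar=(347,297)).items():
    print(n,d0[v,u],d[v,u])
E
```

```text
time_s: 8.85
position: [0.3773, -0.0455, 0.3778]
tool_rot: [[0.176, 0.984, -0.0], [0.984, -0.176, 0.0], [0.0, -0.001, -1.0]]
ft_force: [-0.2, 0.1, 0.5]
grip_width: -0.0003
gripper_force: 0.0
t 8.85 unit xy [-191.7    5.2] tip z 204.4 F [-0.2  0.1  0.5] w -0.0003040902729880902 xang 79.86
lidfront 0.8592837 0.84438396
tip 0.90800333 0.91054094
timer 0.8954076 0.8972012
jar 0.8678453 0.45008197
```

View pics/scene2.png

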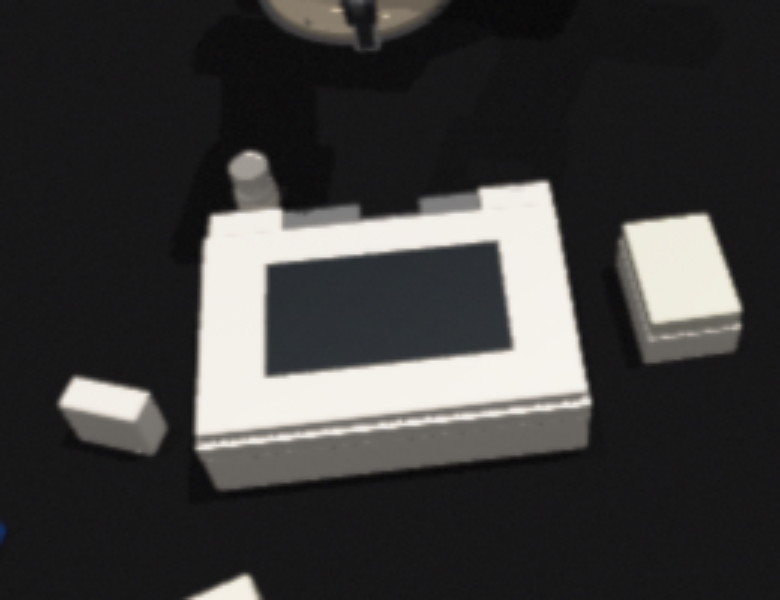

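The lid front has risen about 15 mm. The scene picture shows the notch at (390,210), the jar at (250,175), the timer at (110,415) and the tip box at (680,285), all standing undisturbed with the arm clear of them.

```bash
python3 -c "
from rig import *;print(close_job())"
```

```text
the job is handed in; nothing more can be done
None
```

I felt the notch (its middle near unit y +5 mm) and pressed the release to its hard stop. The lid's front edge rose about 15 mm, the jar, tip box and timer look undisturbed, and the job is handed in with the arm clear; the hand-in returned no verdict.

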